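# Hand over the bearing tray level at the fitting mat

### The arm

A 6-joint arm with a two-finger parallel gripper is mounted at the origin on the work surface. World frame = base frame: x ahead of the robot, y to its left, z up, the work surface at z = 0. Lengths are in m, angles in rad, forces in N, time in s.
With the tool pointing down it reaches from about 0.4 to 0.825 m from the base axis. Payload 7 kg.
Tool frame: the origin (TCP) lies on the centre line of the jaws, within the pads' length; the fingertips stand 25 mm ahead of it and the grasp point (between the pads) lies 6 mm ahead of it; z points along the fingers, y is the direction in which the jaws open and shut (so a half turn about z gives the same grasp; the last joint's range is limited). The gripper opens to 88 mm and grips with 3 to 60 N. Pads are 19 mm wide; open, the fingers measure 130 mm over their backs; the gripper's body (78 mm by 193 mm) begins 47 mm behind the grasp point.
Start: joints at [1.457, 0.359, 0.012, 0, -1.224, -0.288], TCP at [0.264, 0.621, 0.224] pointing down, gripper open.
Joint ranges: [-3.07, 3.07], [-1.43, 2.12], [-1.02, 1.25], [-3.03, 1.67], [-3.05, -0], [-3.03, 3.03]. Speed limits (rad/s): [2.39, 2.39, 3.01, 3.14, 3.14, 3.14].

### API

Orientations are given as [roll, pitch, yaw] about the fixed x, y, z axes, in that order (R = Rz(yaw) Ry(pitch) Rx(roll)).
In Python, from station import * gives the robot as it stands. The module is installed in compiled form; this text tells all that it offers.
- The arm moves only by the tool step_arm, never from a script. Its argument "commands" is text: rows parted by semicolons, each of 6 numbers parted by spaces: the shift along the tool's x, y, z in mm, then the turn, a rotation vector about the tool's x, y, z in rad. A call has 1 to 8 rows; each row shifts and turns the commanded pose from where the row before left it, along the tool's axes as they then stand; what a row does not reach is not made up. A row lasts 1/8 s, in which the tool goes at most 62.5 mm and 10.7 degrees, less where a joint would pass 70% of its speed; a pose out of reach is approached as far as the arm can. A call is refused whole if a number of a shift passes 62.5 or a number of a turn 0.188, either way. A call with a gripper value outside its range is refused whole. "jaw" is the finger opening in mm, from 0 to 87.6, set as the call begins (left out, the last holds). The fingers move at their own pace and stop on an object; "grip_force" is the grip in N (left out, the last holds). Time passes only in rows, so rows that do not move let the fingers close. It gives the time, the measured TCP pose, the force and the opening at its end, in the units of the state.
- get_state(): the state, without advancing time (a new reading comes with each control period).
- grab_frame(name): name is "side" or "top" or "wrist"; returns a dict with "frame" (420x560x3 uint8, red, green, blue), "fovy" (degrees; the focal length in pixels is half the picture's height over the tangent of half this angle, whatever the lens; pixels are square), "cx", "cy" (the principal point, pixels), "rvec" (rotation vector, rad) and "tvec" (3), from world to camera coordinates, as OpenCV has them; the wrist camera has in their place "tool_from_camera" (4x4, takes a point from camera to tool coordinates, whose origin is the TCP and whose axes are the flange's). Camera axes: x right, y down, z forward; pixel columns grow to the right and rows downward; lengths in m; the calibration is good to about 2 mm. A picture is of the moment at which its call begins: read the wrist's pose just before it. There is no depth.
- job_done(): hands the job in, once; it reports no verdict.
Trained networks look in a picture, given as the dict that the camera call returned (one of the last four; its "shot" number tells which), for a name from the list of things; names that differ only in an ending like _2 or _b are one class to them, and where a whole thing is asked for, a point or a joint stands for the part that bears it (a point fixed in the world has none). Each returns a list of dicts, best first, with "conf" (0 to 1); they miss things now and then, are a little off and sometimes report something else, mostly with a low value. They report only what shows in the picture. A call takes as long as a camera call. They do not tell look-alikes from the thing itself.
- recognise(picture, name): "pixel" ([column, row] in pixels, amid what is visible of it).
The state is a dict: "t": time; "q": joint angles; "qd": joint speeds; "joint_efforts": joint torques, N m; "eef_pos": TCP position; "ee_rot": TCP orientation; "force": force on the tool from outside, world axes, zero at the start; "moment": the same for the moment, N m; "width": finger opening in m.
Only numpy, scipy, OpenCV 4.12 (cv2) and the standard library are available. Lean on these libraries where they do the work, as an engineer would, in place of code of your own. Each camera call takes 0.05 s, during which the arm holds its last target.

### The job

Lay the loose brass washer flat in the empty round pocket of the blue parts tray while the tray stands on the table, and let go of it. Then pick the tray up by its yellow bar and carry it level, so that the steel ball never leaves its shallow pocket, and finish still holding it, level and still, centred over the green mat with about 12 cm of air underneath. Do not put it down, and leave everything else on the table where it lies.

Things in the scene. Friction and masses are not known exactly. Their poses are not given: they have to be found in the camera images.
- tray: Blue plastic tray, a loose flat plate 190 (x) x 90 (y) x 12 mm, about 0.3 kg, at the left or right. In its top are two round pockets 4 mm deep: a big empty one, 54 mm across, at x = -62 mm, and a small one, 32 mm across, at x = +62 mm, holding the ball. A yellow bar stands across its middle, 40 to 66 mm above the underside, on two posts. Origin: centre of the underside; z up.
- washer_pocket (a point): Centre of the floor of the tray's big empty pocket (8 mm above the tray's underside; the rim is 4 mm higher). Axes as the tray's.
- ball_pocket (a point): Centre of the floor of the tray's small pocket, which holds the ball (8 mm above the tray's underside; the rim is 4 mm higher). Axes as the tray's.
- tray_bar (a point): Middle of the tray's flat-sided yellow bar, 12 mm thick (tray's x), 70 mm long (tray's y) and 26 mm high; this point is 53 mm above the tray's underside. Blue posts 12 x 10 mm carry it at y = -30 and +30 mm. Axes as the tray's.
- ball_center (a point): Centre of the polished steel ball, 22 mm across, 44 g, rolling loose in the tray's small pocket (up to about 7 mm off the pocket's centre).
- brass_washer: Brass (yellow metal) washer lying flat on the table, 44 mm outside diameter, 22 mm hole, 6 mm thick, about 58 g. Two others of the same size, one grey and one red, lie near it in any order. Origin: centre of its underside; z up.
- mat: Thin green mat fixed flat on the table, 160 x 160 x 3 mm, on the side opposite the tray. Origin: centre of its underside; z up.
- zinc_washer: Bystander: grey metal washer, same size as the brass one (44 mm outside, 22 mm hole, 6 mm thick). Origin: centre of its underside.
- fibre_washer: Bystander: red fibre washer, same size as the brass one. Origin: centre of its underside.
- disc: Bystander: black cutting disc lying flat, 115 mm across, 4 mm thick. Origin: centre of its underside.
- clamp: Bystander: steel locking clamp lying flat towards the back, about 230 x 80 mm, 18 mm high.
- tube_offcut: Bystander: short piece of square steel tube, 110 x 50 x 50 mm, lying out at the right.
- spanner: Bystander: steel spanner lying flat out at the left.
Things that resemble listed ones, but are neither listed nor needed, are in the scene too. Of the things like the brass_washer, leave any that is black; of the rest the smaller one is meant.

How it is judged:
On the way, in this order (a step that is already met when the one before it is completed fails the run):
1. the brass washer lies flat in the tray's empty pocket, let go, with the tray still on the table (horizontal distance between brass_washer and washer_pocket below 0.0075 m and z of brass_washer in the frame of washer_pocket between -0.003 and 0.002 m and distance between ball_center and ball_pocket below 0.018 m and contact force between the fingers and brass_washer below 0.1 N and height (world z) of tray below 0.005 m), for 0.2 s.
2. the tray is lifted off the table in the gripper, with washer and ball in their pockets (horizontal distance between brass_washer and washer_pocket below 0.0075 m and z of brass_washer in the frame of washer_pocket between -0.003 and 0.002 m and distance between ball_center and ball_pocket below 0.018 m and height (world z) of tray above 0.04 m and contact force between the fingers and tray above 1 N), for 0.2 s.
At the end, for the whole second after the job is handed in: The gripper holds the tray with its centre within 40 mm (horizontally) of the mat's centre, its underside 60 to 200 mm above the table, tilted less than 0.12 rad (7 degrees) and still; the washer lies flat in the big pocket and the ball in the small one (horizontal distance between brass_washer and washer_pocket below 0.0075 m and z of brass_washer in the frame of washer_pocket between -0.003 and 0.002 m and distance between ball_center and ball_pocket below 0.018 m and horizontal distance between tray and mat below 0.04 m and height (world z) of tray between 0.06 and 0.2 m and angle between tray's own z axis and vertical below 0.12 rad and contact force between the fingers and tray above 1 N and linear speed of tray below 0.02 m/s and angular speed of tray below 0.15 rad/s); the arm keeps its last pose, push and grip.
It fails at once if the ball leaves its pocket (distance between ball_center and ball_pocket above 0.022 m).
It fails at once if one of the other washers is shifted by more than 20 mm (distance of any of zinc_washer, fibre_washer from where it was at the start of the episode above 0.02 m).
It fails at once if another bystander (disc, clamp, tube offcut, spanner) is shifted by more than 20 mm (distance of any of disc, clamp, tube_offcut, spanner from where it was at the start of the episode above 0.02 m).
It also fails if it takes over 62 s, if anything falls off the work surface, if the arm or the gripper's body presses on something with over 40 N, if the wrist force passes 120 N, or if a joint passes its speed limit or range.

## Working session

There is one attempt and no reset: what is moved stays moved. The work goes in short steps, Python scripts to look and compute and a tool call to move; the robot and the scene stay as the last step left them, time stands still between calls to the robot, and variables do not carry over. Pictures are saved under pics/ and viewed, and the job is handed in when it is done.

Besides the shell and the picture viewer there is one more tool, called as name(argument=value, ...) on one line, values as JSON. step_arm: Moves the arm, as the interface text tells. Its arguments: {"type":"object","properties":{"commands":{"type":"string"},"jaw":{"type":"number"},"grip_force":{"type":"number"}},"required":["commands"]}

```bash
mkdir -p pics; cat > h.py <<'E'
from station import *
import numpy as np, cv2
def save(p,name):
    cv2.imwrite('pics/'+name,cv2.cvtColor(p['frame'],cv2.COLOR_RGB2BGR))
def K(p):
    f=p['frame'].shape[0]/2/np.tan(np.radians(p['fovy'])/2)
    return np.array([[f,0,p['cx']],[0,f,p['cy']],[0,0,1]])
def rot(rpy):
    from scipy.spatial.transform import Rotation as R
    return R.from_euler('xyz',rpy).as_matrix()
def cam(p,st=None):
    if 'rvec' in p:
        R=cv2.Rodrigues(np.array(p['rvec'],float))[0]; t=np.array(p['tvec'],float).ravel()
        return R.T,-R.T@t
    T=np.array(p['tool_from_camera']); Rt=rot(st['ee_rot'])
    return Rt@T[:3,:3], Rt@T[:3,3]+np.array(st['eef_pos'])
def ray(p,px,z,st=None):
    Rc,o=cam(p,st); d=Rc@(np.linalg.inv(K(p))@np.array([px[0],px[1],1.0]))
    return o+d*(z-o[2])/d[2]
def proj(p,X,st=None):
    Rc,o=cam(p,st); v=K(p)@(Rc.T@(np.array(X)-o)); return v[:2]/v[2]
E
python3 - <<'E'
from h import *
st=get_state(); print(st)
for n in ['top','side','wrist']:
    st=get_state(); p=grab_frame(n); save(p,n+'0.png')
    print(n,{k:v for k,v in p.items() if k!='frame'})
    if n!='side':
        for nm,z in [('brass_washer',.006),('tray',.012),('tray_bar',.066),('washer_pocket',.008),('ball_center',.011+.008),('mat',.003),('zinc_washer',.006),('fibre_washer',.006),('disc',.004)]:
            for r in recognise(p,nm)[:3]: print(nm,np.round(r['pixel'],1),round(r['conf'],2),np.round(ray(p,r['pixel'],z,st),4))
E
```

```text
{'t': 0.0, 'q': array([ 1.45712839e+00,  3.59387335e-01,  1.10351085e-02, -3.40506821e-04,
       -1.22407878e+00, -2.88071236e-01]), 'qd': array([ 0.00059899,  0.00061102,  0.00029116,  0.00100366, -0.00011274,
       -0.00032915]), 'joint_efforts': array([ 1.37873467e-04, -5.82716703e+01,  2.93067563e+01,  6.99720472e+00,
        7.19439398e-03, -1.55749526e-04]), 'eef_pos': array([0.26379134, 0.6207795 , 0.22321379]), 'ee_rot': array([ 3.13993439e+00, -1.57555622e-04, -4.01855011e-01]), 'force': array([ 0.40294902, -0.32309125, -0.51029764]), 'moment': array([-0.06486701, -0.03103786,  0.02290455]), 'width': 0.0874435263804903}
top {'fovy': 57.03325102893881, 'cx': 277.40054420293967, 'cy': 213.27847901278275, 'rvec': array([ 2.12282769, -2.12994667,  0.14505716]), 'tvec': array([0.02756767, 0.61710315, 0.91638497]), 'shot': 1}
brass_washer [316.8 208.1] 0.76 [ 0.6375 -0.0765  0.006 ]
brass_washer [260.7 242.5] 0.7 [0.548  0.0699 0.006 ]
brass_washer [377.5 263.1] 0.7 [ 0.4945 -0.2282  0.006 ]
tray [375.8 259.4] 0.89 [ 0.5036 -0.2229  0.012 ]
tray_bar [380.  263.7] 0.92 [ 0.4911 -
[... 359 characters left out ...]
] 0.74 [ 0.4347 -0.4216  0.004 ]
side {'fovy': 43.998483948385314, 'cx': 279.09549539144615, 'cy': 212.65585029716738, 'rvec': array([ 2.00548529, -0.7831371 ,  0.40561641]), 'tvec': array([-0.42812987,  0.29799126,  1.12604913]), 'shot': 2}
wrist {'fovy': 66.06954168471094, 'cx': 283.26030378577383, 'cy': 207.64008980745734, 'tool_from_camera': array([[ 4.91424555e-04, -9.54797025e-01, -2.97258137e-01,
         8.10182412e-02],
       [ 9.99999613e-01,  6.86219395e-04, -5.50955048e-04,
         1.26481589e-03],
       [ 7.30034539e-04, -2.97257752e-01,  9.54796992e-01,
        -1.60487125e-01],
       [ 0.00000000e+00,  0.00000000e+00,  0.00000000e+00,
         1.00000000e+00]]), 'shot': 3}
```

View pics/top0.png

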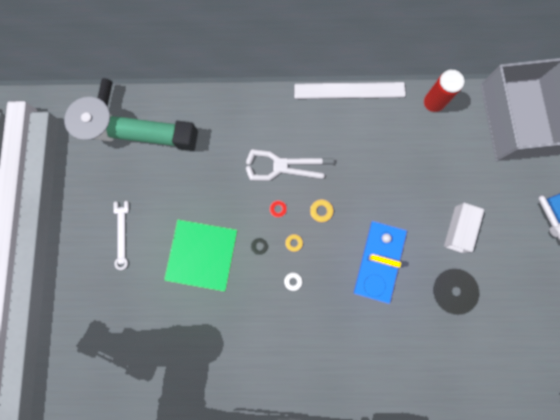

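View pics/side0.png

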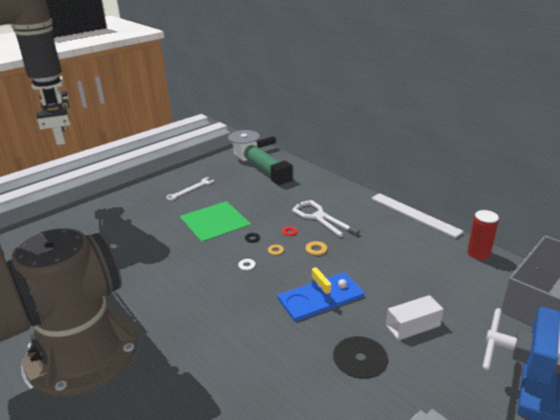

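View pics/wrist0.png

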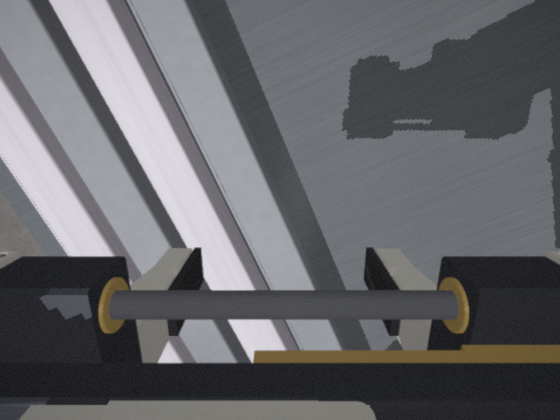

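```bash
python3 -c "
import cv2
a=cv2.imread('pics/top0.png');cv2.imwrite('pics/top0z.png',cv2.resize(a[180:330,220:420],None,fx=4,fy=4,interpolation=cv2.INTER_CUBIC))"
```

```text
(no output)
```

View pics/top0z.png

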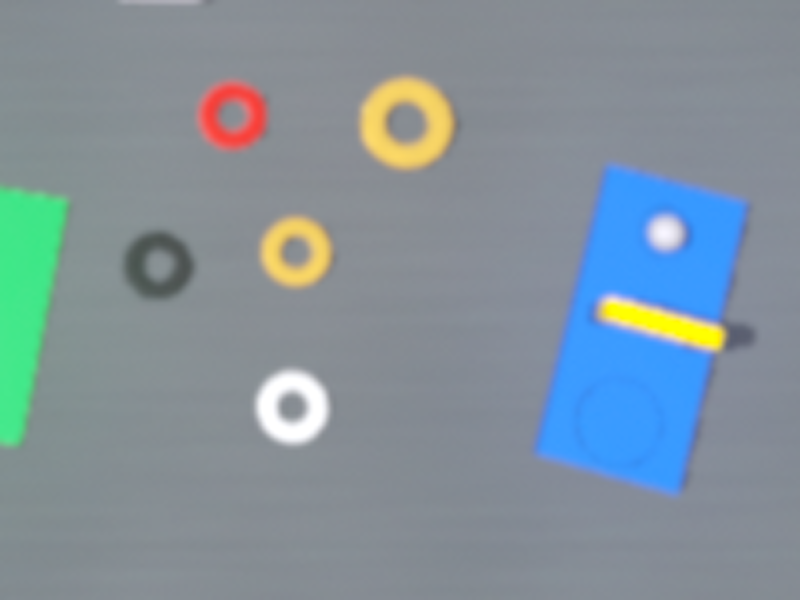

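The top view shows the small brass washer at about (294,243), and the larger brass look-alike at (321,210). The black one is at (260,246), red at (278,209) and grey at (293,281). The tray is at (381,262), with the ball towards the top (386,238) and the empty pocket at (375,286). The network pixels look a few px off, so I'll segment by colour.

```bash
python3 - <<'E'
from h import *
p=grab_frame('top'); hsv=cv2.cvtColor(p['frame'],cv2.COLOR_RGB2HSV)
def comps(lo,hi,amin):
    m=cv2.inRange(hsv,lo,hi); n,l,s,c=cv2.connectedComponentsWithStats(m)
    return m,l,[(i,s[i],c[i]) for i in range(1,n) if s[i][4]>amin]
for nm,lo,hi,z in [('yellow',(15,90,90),(35,255,255),.006),('green',(50,120,90),(75,255,255),.003),('blue',(95,150,90),(120,255,255),.012),('red',(0,120,120),(8,255,255),.006),('white',(0,0,200),(180,30,255),.006)]:
    m,l,cs=comps(lo,hi,60)
    for i,s,c in cs:
        pts=np.argwhere(l==i)[:,::-1]
        W=np.array([ray(p,q,z)[:2] for q in pts])*1000
        r=cv2.minAreaRect(W.astype(np.float32))
        print(nm,np.round(c,1),s[4],'rect',np.round(r[0],1),np.round(r[1],1),round(r[2],1),'cent',np.round(ray(p,c,z)*1000,1), 'bar66',np.round(ray(p,c,.066)*1000,1) if nm=='yellow' else '')
        hull=cv2.convexHull(W.astype(np.float32)); 
save(p,'top1.png')
E
```

```text
yellow [321.2 210.5] 325 rect [631.2 -87.3] [57.2 58.1] 44.6 cent [631.1 -87.9   6. ] bar66 [621.  -82.5  66. ]
yellow [293.8 242.6] 187 rect [547.8 -16.2] [41.3 43.9] 89.7 cent [547.5 -15.7   6. ] bar66 [542.4 -14.6  66. ]
yellow [385.9 260.7] 162 rect [ 500.8 -248.3] [79.  13.7] 74.4 cent [ 500.5 -249.7    6. ] bar66 [ 498.2 -234.5   66. ]
green [200.7 255.1] 3800 rect [517.6 225.7] [159.9 159.9] 79.9 cent [516.2 225.5   3. ] bar66 
blue [555.3 205.2] 184 rect [ 636.3 -680.9] [27.6 70.6] 83.4 cent [ 640.6 -686.1   12. ] bar66 
blue [379.4 263.1] 2350 rect [ 498.9 -233.9] [ 91.1 188.5] 74.0 cent [ 494.4 -231.6   12. ] bar66 
red [436.3  97. ] 465 rect [ 943.5 -406.3] [59.8 85.1] 46.0 cent [ 942.5 -406.2    6. ] bar66 
red [277.7 208.7] 144 rect [637.1  26.3] [39.4 39.9] 89.7 cent [636.6  25.7   6. ] bar66 
white [451.8  80.5] 405 rect [ 990.1 -452. ] [59.5 62.6] 86.1 cent [ 990.  -451.5    6. ] bar66 
white [349.4  89.7] 1546 rect [ 967.2 -170. ] [ 41.2 301. ] 0.0 cent [ 966.8 -171.5    6. ] bar66 
white [  8.6 184. ] 2737 rect [641.9 755.7] [608.2  51.6] 0.2 cent [708.  751.3   6. ] bar66 
white [ 84.4 116.5] 111 rect [898.1 559.2] [32.5 30.7] 4.7 cent [898.1 559.4   6. ] bar66 
white [ 83.3 131.8] 164 rect [854.4 558.1] [78.6 27.4] 82.8 cent [853.8 559.1   6. ] bar66 
white [280.8 165.7] 887 rect [756.5   8. ] [205.4  80.2] 89.6 cent [752.8  17.4   6. ] bar66 
white [ 32.8 171.4] 288 rect [744.  689.3] [101.1  34.9] 1.3 cent [742.6 688.6   6. ] bar66 
white [550.1 214.4] 221 rect [ 615.2 -676.6] [109.3  16.5] 20.5 cent [ 617.7 -674.2    6. ] bar66 
white [120.2 234.5] 552 rect [569.6 439.2] [178.6  37.4] 3.5 cent [570.4 438.5   6. ] bar66 
white [466.3 228. ] 1045 rect [ 583.2 -457.3] [ 59.6 127.4] 70.0 cent [ 583.4 -458.8    6. ] bar66 
white [292.5 281.5] 216 rect [448.6 -11.5] [42.7 43.1] 44.5 cent [448.6 -11.5   6. ] bar66
```

```bash
cat >> h.py <<'E'
def go(xyz,yaw=None,n=1):
    st=get_state(); R=rot(st['ee_rot']); p=np.array(st['eef_pos'])
    if yaw is not None:
        print('turn z tool', round(-((yaw-st['ee_rot'][2]+np.pi)%(2*np.pi)-np.pi),4))
        R=rot([np.pi,0,yaw])
    d=R.T@(np.array(xyz)-p)*1000
    print('d tool mm',np.round(d,1),'per row',np.round(d/n,2),'rpy',np.round(st['ee_rot'],4),'pos',np.round(p,4),'t',st['t'])
E
python3 - <<'E'
from h import *
go([.548,-.016,.10],-.279,14)
E
```

```text
turn z tool -0.1228
d tool mm [448.5 534.4 124.2] per row [32.04 38.17  8.87] rpy [ 3.1416 -0.     -0.4018] pos [0.264  0.6212 0.2242] t 1.1
```

step_arm(commands="0 0 0 0 0 -0.123; 20 24 5 0 0 0; 32 38 8 0 0 0; 34 41 9 0 0 0; 34 41 9 0 0 0; 34 41 9 0 0 0; 34 41 9 0 0 0; 34 41 9 0 0 0", jaw=60, grip_force=15)

```text
t: 2.1
eef_pos: [0.4044, 0.302, 0.1663]
ee_rot: [-3.141, -0.0, -0.278]
force: [0.1, -0.1, 1.0]
width: 0.0599
```

```bash
python3 - <<'E'
from h import *
go([.548,-.016,.10],-.279,6)
E
```

```text
turn z tool 0.0007
d tool mm [225.6 266.1  66.3] per row [37.6  44.36 11.04] rpy [-3.1408e+00 -4.0000e-04 -2.7830e-01] pos [0.4044 0.302  0.1663] t 2.1
```

step_arm(commands="37 43 10 0 0 0; 37 43 10 0 0 0; 37 43 10 0 0 0; 37 43 10 0 0 0; 36 43 10 0 0 0; 26 33 10 0 0 0; 15 18 6 0 0 0; 0 0 0 0 0 0")

```text
t: 3.1
eef_pos: [0.5471, -0.0158, 0.0995]
ee_rot: [3.141, 0.001, -0.281]
force: [-0.5, 0.1, -1.6]
width: 0.0599
```

```bash
cat > w.py <<'E'
from h import *
import sys
n=sys.argv[1]; z=float(sys.argv[2])
st=get_state(); p=grab_frame('wrist'); save(p,n)
hsv=cv2.cvtColor(p['frame'],cv2.COLOR_RGB2HSV)
m=cv2.inRange(hsv,(15,90,90),(35,255,255)); k,l,s,c=cv2.connectedComponentsWithStats(m)
for i in range(1,k):
    if s[i][4]>300:
        pts=np.argwhere(l==i)[:,::-1]; W=np.array([ray(p,q,z,st)[:2] for q in pts])*1000
        print(s[i],np.round(c[i],1),'rect',np.round(cv2.minAreaRect(W.astype(np.float32))[0],1),np.round(cv2.minAreaRect(W.astype(np.float32))[1:][0],1),np.round(cv2.minEnclosingCircle(W.astype(np.float32)),1) if 0 else np.round(cv2.minEnclosingCircle(W.astype(np.float32))[0],1))
print(st['t'],np.round(st['eef_pos'],4),np.round(st['ee_rot'],4))
E
python3 w.py w1.png .006
```

```text
[ 306   34   80   87 4104] [345.9  76.6] rect [630.9 -88.5] [57.9 58. ] [630.8 -88.6]
[ 256  183   53   51 1557] [282.2 207.9] rect [548.  -16.3] [42.5 42.8] [548.  -16.3]
[152 277  22  57 653] [160.2 305.1] rect [489.3 114.9] [17.7 60.9] [489.  114.3]
[393 277  23  57 651] [406.3 305.3] rect [427.8 -97.6] [18.1 60.6] [427.8 -97.6]
[ 196  345  355   18 4971] [386.7 355.1] rect [383.5 -60.2] [342.8  19.9] [373.9 -57.5]
3.1 [ 0.5471 -0.0158  0.0995] [ 3.1409e+00  9.0000e-04 -2.8140e-01]
```

View pics/w1.png

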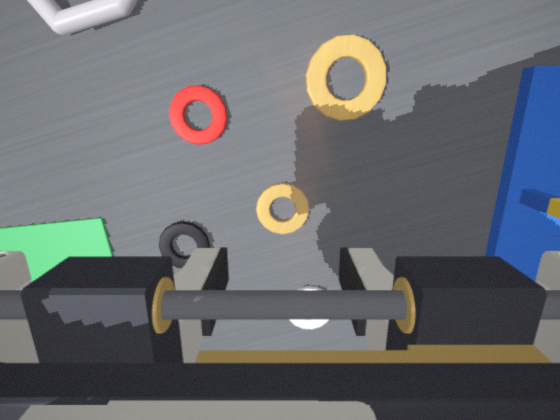

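The wrist view puts the brass washer (282,208) at (0.548, -0.016), which agrees with the top view. I'll go down to it.

step_arm(commands="1 0 15 0 0 0; 0 0 25 0 0 0; 0 0 18 0 0 0; 0 0 10 0 0 0; 0 0 4 0 0 0; 0 0 0 0 0 0")

```text
t: 3.9
eef_pos: [0.5481, -0.0142, 0.0283]
ee_rot: [-3.142, -0.0, -0.278]
force: [0.3, -0.4, 0.2]
width: 0.0601
```

```bash
python3 w.py w2.png .006 | tail -1; python3 -c "
from h import *
print(get_state()['force'])"
```

```text
3.9 [ 0.5481 -0.0142  0.0283] [-3.1416e+00 -2.0000e-04 -2.7830e-01]
[-0.41324391 -0.54818925  0.25874408]
```

View pics/w2.png

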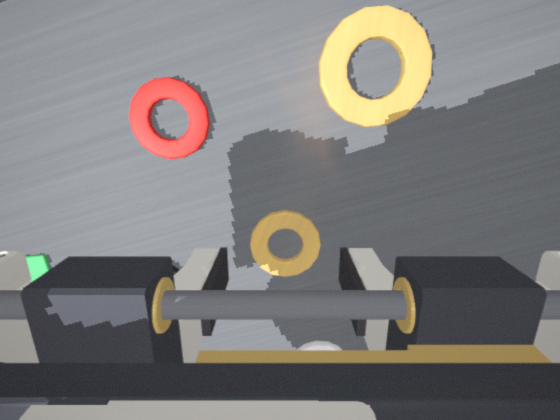

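The washer sits centred between the fingers. I'll go 1 mm lower and close.

step_arm(commands="0 0 1 0 0 0; 0 0 0 0 0 0; 0 0 0 0 0 0; 0 0 0 0 0 0; 0 0 0 0 0 0", jaw=38, grip_force=15)

```text
t: 4.58
eef_pos: [0.548, -0.0145, 0.0272]
ee_rot: [-3.142, -0.0, -0.279]
force: [0.5, -0.7, -0.0]
width: 0.038
```

step_arm(commands="0 0 -4 0 0 0; 0 0 -15 0 0 0; 0 0 -25 0 0 0; 0 0 -25 0 0 0; 0 0 -10 0 0 0; 0 0 0 0 0 0")

```text
t: 5.32
eef_pos: [0.5484, -0.0143, 0.107]
ee_rot: [-3.14, -0.002, -0.279]
force: [-0.3, -0.4, 0.1]
width: 0.0379
```

```bash
python3 w.py w3.png .06; python3 - <<'E'
from h import *
go([.4394,-.2169,.11],-.279,6)
p=grab_frame('top');
for r in recognise(p,'washer_pocket')[:3]: print(r)
E
```

```text
[ 308   39   78   83 3840] [346.8  79.3] rect [629.8 -78.1] [46.2 45.9] [629.6 -78.2]
[ 259  182   52   50 1477] [284.5 206.5] rect [563.9 -20.8] [33.7 34. ] [564.  -20.8]
[542 198  18  22 311] [551.6 207.1] rect [ 513.6 -192.5] [11.1 17.5] [ 513.6 -193.6]
[194 277  16  57 503] [200.5 305.5] rect [507.1  59.7] [10.7 48.6] [506.9  59.3]
[357 277  16  57 491] [366.  305.4] rect [473.7 -57.3] [10.4 48.6] [473.7 -57.4]
[ 149  345  356   18 5017] [339.5 355.1] rect [439.6 -19.7] [280.3  16.2] [431.8 -17.5]
5.325 [ 0.5484 -0.0143  0.107 ] [-3.1404e+00 -1.5000e-03 -2.7890e-01]
turn z tool 0.0
d tool mm [-48.5 224.5  -3.8] per row [-8.08 37.42 -0.64] rpy [-3.1412e+00 -2.0000e-04 -2.7900e-01] pos [ 0.5478 -0.0144  0.1062] t 5.375
{'pixel': [377.9, 262.2], 'conf': 0.85}
{'pixel': [457.7, 289.9], 'conf': 0.74}
```

View pics/w3.png

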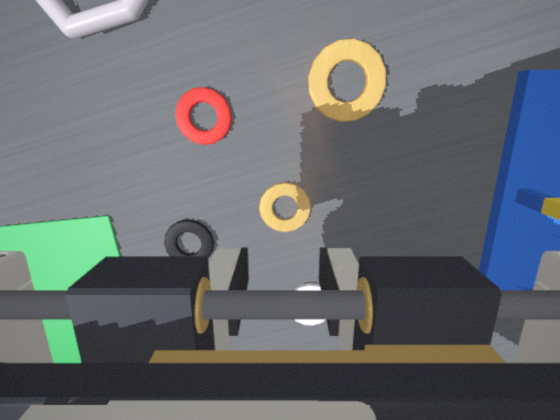

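The fingers closed to 38 mm without the washer, which stayed at about (285,206). I'll zoom in on the fingertips to see why.

```bash
python3 - <<'E'
from h import *
a=cv2.imread('pics/w3.png')[160:350,190:380]; b=cv2.imread('pics/w2.png')[160:350,190:380]
cv2.imwrite('pics/w3z.png',cv2.resize(np.hstack([b,a]),None,fx=2.1,fy=3,interpolation=cv2.INTER_CUBIC))
st=get_state(); p=grab_frame('wrist'); 
Ti=np.linalg.inv(p['tool_from_camera'])
for w in (.060,.038):
  for z in (-.01,0,.006,.015,.025):
    for x in (-.0095,.0095):
        v=K(p)@(Ti@[x,w/2,z,1])[:3]; u=K(p)@(Ti@[x,-w/2,z,1])[:3]; print(w,z,x,np.round(u[:2]/u[2]),np.round(v[:2]/v[2]))
print(np.round(ray(p,(284.5,206.5),.006,st),4))
E
```

```text
0.06 -0.01 -0.0095 [224. 286.] [338. 286.]
0.06 -0.01 0.0095 [222. 253.] [340. 254.]
0.06 0 -0.0095 [227. 277.] [335. 277.]
0.06 0 0.0095 [226. 245.] [337. 246.]
0.06 0.006 -0.0095 [229. 272.] [333. 272.]
0.06 0.006 0.0095 [227. 241.] [335. 241.]
0.06 0.015 -0.0095 [231. 264.] [331. 264.]
0.06 0.015 0.0095 [230. 235.] [333. 235.]
0.06 0.025 -0.0095 [234. 257.] [329. 257.]
0.06 0.025 0.0095 [232. 229.] [330. 229.]
0.038 -0.01 -0.0095 [245. 286.] [317. 286.]
0.038 -0.01 0.0095 [244. 253.] [318. 254.]
0.038 0 -0.0095 [247. 277.] [315. 277.]
0.038 0 0.0095 [246. 245.] [316. 246.]
0.038 0.006 -0.0095 [248. 272.] [314. 272.]
0.038 0.006 0.0095 [247. 241.] [315. 241.]
0.038 0.015 -0.0095 [250. 264.] [313. 264.]
0.038 0.015 0.0095 [249. 235.] [314. 235.]
0.038 0.025 -0.0095 [251. 257.] [311. 257.]
0.038 0.025 0.0095 [250. 229.] [312. 229.]
[ 0.5476 -0.017   0.006 ]
```

View pics/w3z.png

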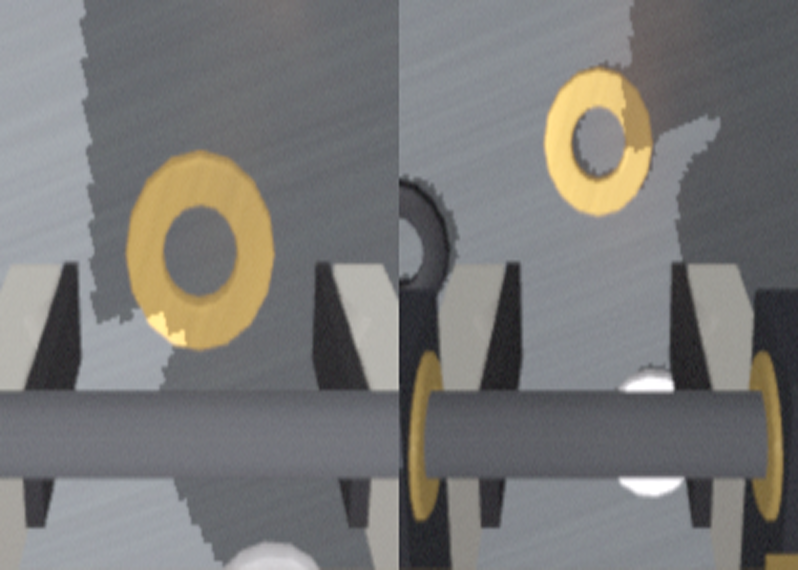

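The visible fingertips match tool z ≈ 0 rather than +25 mm. The fingers closing above the washer without touching it points the same way. I'll open, go back down and find the table by touch in small steps.

step_arm(commands="0 2 0 0 0 0; 0 0 20 0 0 0; 0 0 30 0 0 0; 0 0 20 0 0 0; 0 0 9 0 0 0; 0 0 0 0 0 0", jaw=60)

```text
t: 6.28
eef_pos: [0.5471, -0.0166, 0.0266]
ee_rot: [3.141, 0.001, -0.279]
force: [0.7, -0.4, 0.2]
width: 0.0596
```

step_arm(commands="0 0 3 0 0 0; 0 0 0 0 0 0")

```text
t: 6.52
eef_pos: [0.5477, -0.0163, 0.0246]
ee_rot: [-3.141, -0.001, -0.279]
force: [-0.3, 0.9, 0.8]
width: 0.0603
```

step_arm(commands="0 0 3 0 0 0; 0 0 0 0 0 0")

```text
t: 6.78
eef_pos: [0.5473, -0.0164, 0.0211]
ee_rot: [-3.142, 0.0, -0.279]
force: [-0.2, 0.4, -0.2]
width: 0.0598
```

```bash
python3 w.py w4.png .006;python3 - <<'E'
from h import *
a=cv2.imread('pics/w4.png')[160:350,160:410]
cv2.imwrite('pics/w4z.png',cv2.resize(a,None,fx=3,fy=3,interpolation=cv2.INTER_CUBIC))
p=grab_frame('side'); a=cv2.cvtColor(p['frame'],cv2.COLOR_RGB2BGR); q=proj(p,[.548,-.016,.03]).astype(int);print(q)
a=a[max(0,q[1]-50):q[1]+50,max(0,q[0]-65):q[0]+65]
cv2.imwrite('pics/s4z.png',cv2.resize(a,None,fx=6,fy=6,interpolation=cv2.INTER_CUBIC))
E
```

```text
[ 316    0  118  127 8733] [375.3  62.2] rect [630.9 -88.8] [58.2 57.9] [630.7 -88.9]
[ 245  214   73   68 2962] [281.  247.4] rect [548.1 -16.5] [43.1 42.9] [548.1 -16.5]
[152 277  22  57 653] [160.2 305.2] rect [531.   66.5] [12.5 42. ] [530.9  66.2]
[393 277  23  57 654] [406.2 305.3] rect [489.1 -80.4] [12.5 42.1] [489.1 -80.4]
[ 196  345  355   18 4970] [386.6 355.1] rect [458.4 -54.6] [236.8  13.7] [451.8 -52.7]
6.775 [ 0.5473 -0.0164  0.0211] [-3.1416e+00  1.0000e-04 -2.7890e-01]
[275 241]
```

View pics/w4z.png

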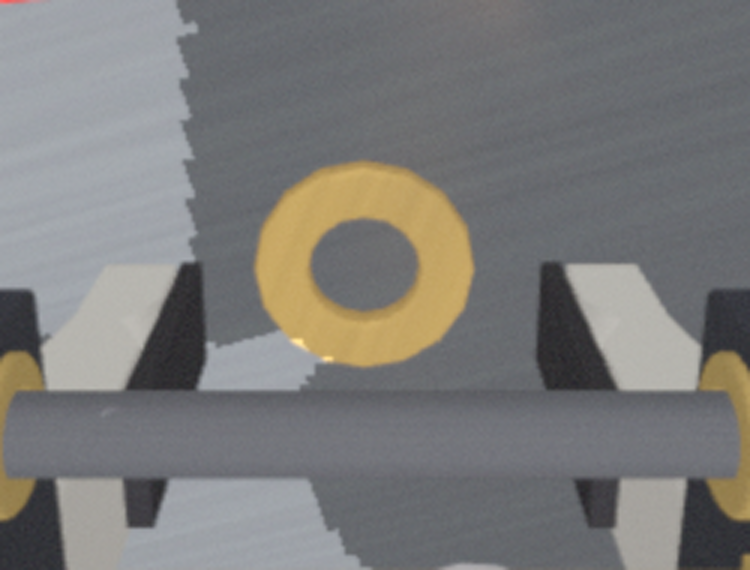

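View pics/s4z.png

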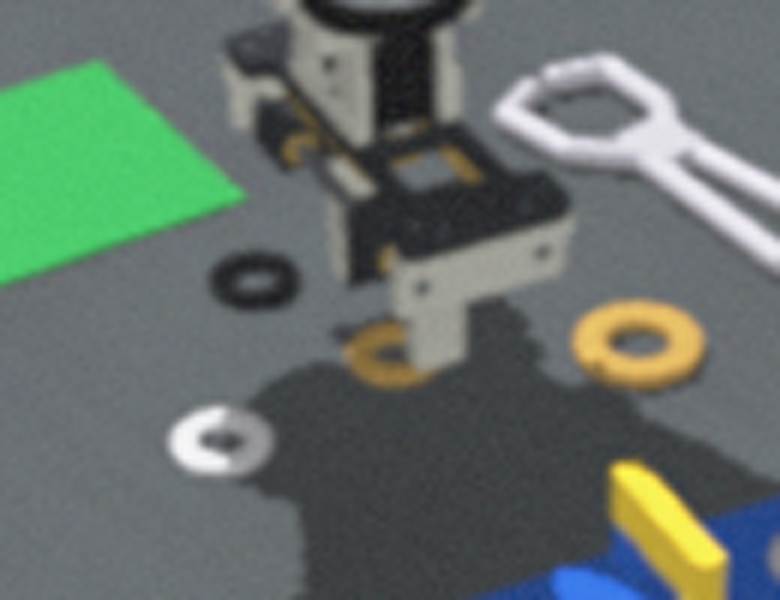

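The side picture also shows the tips well above the table. I'll keep descending in small checked steps.

step_arm(commands="0 0 3 0 0 0; 0 0 3 0 0 0; 0 0 0 0 0 0")

```text
t: 7.25
eef_pos: [0.5472, -0.0165, 0.0148]
ee_rot: [3.141, 0.001, -0.279]
force: [0.7, -0.3, -1.1]
width: 0.06
```

step_arm(commands="0 0 3 0 0 0; 0 0 0 0 0 0")

```text
t: 7.5
eef_pos: [0.5472, -0.0165, 0.0119]
ee_rot: [3.141, 0.0, -0.279]
force: [-0.6, 0.5, -0.7]
width: 0.0599
```

step_arm(commands="0 0 3 0 0 0; 0 0 0 0 0 0")

```text
t: 7.75
eef_pos: [0.5473, -0.0165, 0.0089]
ee_rot: [3.141, 0.0, -0.279]
force: [0.6, 0.1, 0.4]
width: 0.0599
```

```bash
python3 - <<'E'
from h import *
print(get_state()['force'],get_state()['eef_pos'])
p=grab_frame('side'); a=cv2.cvtColor(p['frame'],cv2.COLOR_RGB2BGR); q=[275,241]
a=a[max(0,q[1]-50):q[1]+50,max(0,q[0]-65):q[0]+65]
cv2.imwrite('pics/s5z.png',cv2.resize(a,None,fx=6,fy=6,interpolation=cv2.INTER_CUBIC))
E
```

```text
[0.5947436  0.08103449 0.41637832] [ 0.54725973 -0.01645836  0.00891311]
```

View pics/s5z.png

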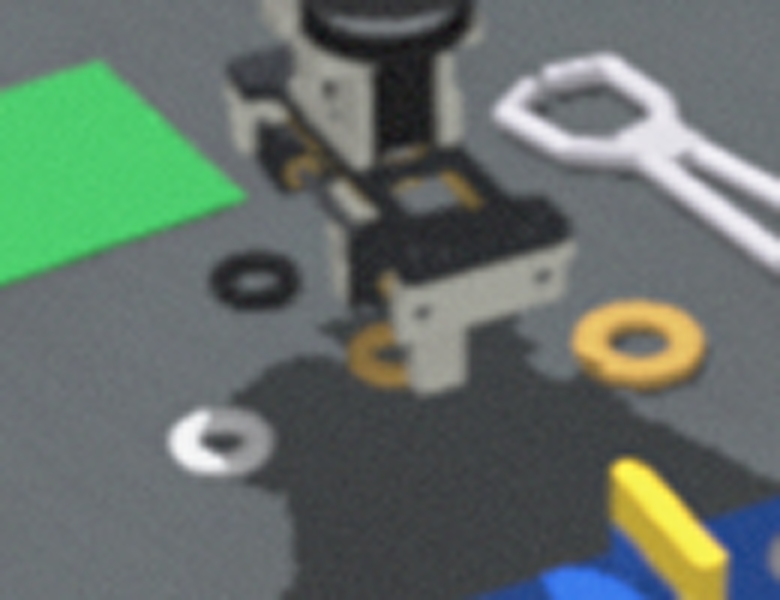

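step_arm(commands="0 0 2 0 0 0; 0 0 2 0 0 0; 0 0 0 0 0 0")

```text
t: 8.18
eef_pos: [0.5473, -0.0165, 0.0049]
ee_rot: [3.141, 0.0, -0.279]
force: [1.4, 0.3, -0.5]
width: 0.0603
```

step_arm(commands="0 0 1.5 0 0 0; 0 0 0 0 0 0")

```text
t: 8.43
eef_pos: [0.5474, -0.0164, 0.0036]
ee_rot: [3.142, 0.0, -0.279]
force: [-0.3, -0.3, -0.4]
width: 0.06
```

step_arm(commands="0 0 1 0 0 0; 0 0 0 0 0 0")

```text
t: 8.68
eef_pos: [0.5474, -0.0164, 0.0026]
ee_rot: [-3.142, 0.0, -0.279]
force: [0.8, 0.3, -0.1]
width: 0.0602
```

step_arm(commands="0 0 1 0 0 0; 0 0 0 0 0 0")

```text
t: 8.93
eef_pos: [0.5474, -0.0164, 0.0016]
ee_rot: [3.142, 0.0, -0.279]
force: [-0.4, -0.5, 0.3]
width: 0.0599
```

step_arm(commands="0 0 1 0 0 0; 0 0 0 0 0 0")

```text
t: 9.18
eef_pos: [0.5474, -0.0164, 0.0006]
ee_rot: [3.142, 0.0, -0.279]
force: [0.5, -0.2, 0.3]
width: 0.0598
```

step_arm(commands="0 0 1 0 0 0; 0 0 0 0 0 0")

```text
t: 9.43
eef_pos: [0.5474, -0.0164, -0.0004]
ee_rot: [3.142, 0.0, -0.279]
force: [-1.1, 0.5, 0.1]
width: 0.0599
```

step_arm(commands="0 0 1 0 0 0; 0 0 0 0 0 0")

```text
t: 9.68
eef_pos: [0.5474, -0.0164, -0.0014]
ee_rot: [3.141, 0.0, -0.279]
force: [0.2, -0.0, -0.1]
width: 0.0601
```

step_arm(commands="0 0 1 0 0 0; 0 0 0 0 0 0")

```text
t: 9.93
eef_pos: [0.5475, -0.0164, -0.0021]
ee_rot: [-3.142, -0.0, -0.279]
force: [-0.5, 0.4, 3.5]
width: 0.06
```

```bash
python3 w.py w6.png .006 | tail -1; python3 - <<'E'
from h import *
print(get_state()['force'])
a=cv2.imread('pics/w6.png')[160:350,160:410]
cv2.imwrite('pics/w6z.png',cv2.resize(a,None,fx=3,fy=3,interpolation=cv2.INTER_CUBIC))
p=grab_frame('side'); a=cv2.cvtColor(p['frame'],cv2.COLOR_RGB2BGR); q=[275,241]
a=a[max(0,q[1]-50):q[1]+50,max(0,q[0]-65):q[0]+65]
cv2.imwrite('pics/s6z.png',cv2.resize(a,None,fx=6,fy=6,interpolation=cv2.INTER_CUBIC))
E
```

```text
9.925 [ 0.5475 -0.0164 -0.0021] [-3.1416e+00 -2.0000e-04 -2.7870e-01]
[-1.69756511  0.53321676  5.49699737]
```

View pics/w6z.png

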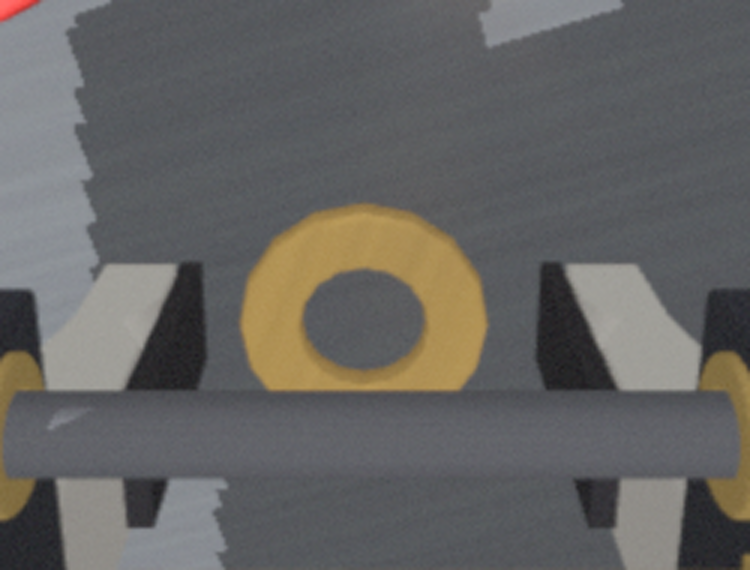

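View pics/s6z.png

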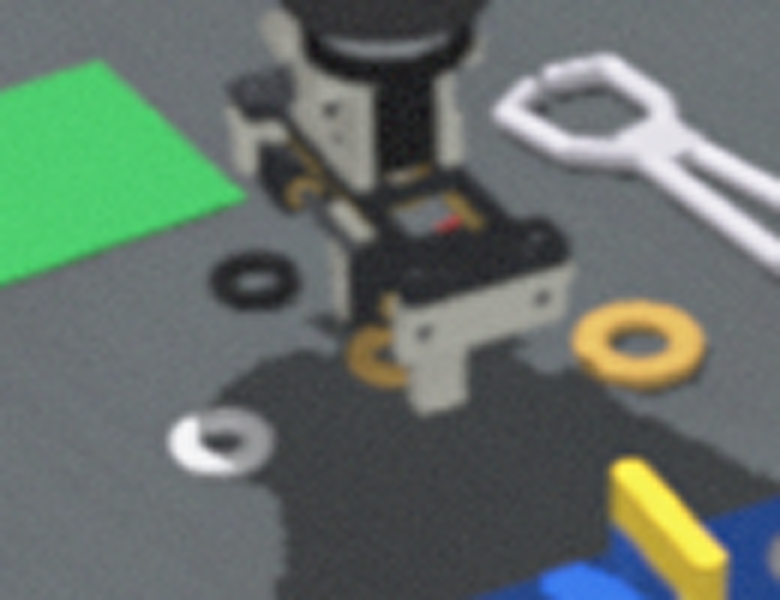

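The table is touched at TCP z ≈ -0.002, so the tips actually lie about 2 mm behind the reported TCP, not 25 mm ahead. I'll rise 2 mm and grip.

step_arm(commands="0 0 -2.5 0 0 0; 0 0 0 0 0 0; 0 0 0 0 0 0; 0 0 0 0 0 0; 0 0 0 0 0 0", jaw=38, grip_force=15)

```text
t: 10.65
eef_pos: [0.5476, -0.0164, 0.0002]
ee_rot: [-3.142, -0.0, -0.279]
force: [0.3, 0.3, 0.8]
width: 0.0426
```

step_arm(commands="0 0 -5 0 0 0; 0 0 -15 0 0 0; 0 0 -25 0 0 0; 0 0 -30 0 0 0; 0 0 -18 0 0 0; 0 0 -7 0 0 0; 0 0 0 0 0 0")

```text
t: 11.52
eef_pos: [0.5475, -0.0164, 0.1007]
ee_rot: [-3.141, -0.001, -0.279]
force: [0.0, -1.0, -1.5]
width: 0.0428
```

```bash
python3 w.py w7.png .10|head -4;  python3 - <<'E'
from h import *
go([.4394,-.2169,.10],-.279,6)
E
```

```text
[ 306   36   80   86 4043] [345.4  78.1] rect [628.6 -70.8] [36.5 36.8] [628.6 -70.8]
[ 243  227   81   63 3116] [283.3 259.4] rect [548.3 -17.7] [44.5 37.5] [544.9 -16.8]
[185 277  18  57 539] [192.  305.5] rect [533.9  40.4] [ 9.1 38. ] [533.9  40.3]
[365 277  17  57 526] [374.5 305.2] rect [505.4 -59.7] [ 8.7 38. ] [505.4 -59.5]
turn z tool -0.0
d tool mm [-48.3 222.4  -0. ] per row [-8.06 37.06 -0.  ] rpy [-3.1415e+00  3.0000e-04 -2.7900e-01] pos [ 0.5471 -0.0164  0.1   ] t 11.575
```

View pics/w7.png

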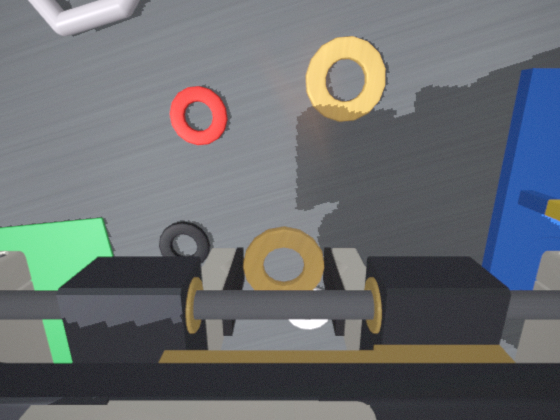

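The washer is held centred and level (hole at 283,265). Next I move above the pocket.

step_arm(commands="-4 18 0 0 0 0; -8 36 0 0 0 0; -9 42 0 0 0 0; -9 42 0 0 0 0; -9 40 0 0 0 0; -6 28 0 0 0 0; -3 16 0 0 0 0; 0 0 0 0 0 0")

```text
t: 12.58
eef_pos: [0.4393, -0.2174, 0.0997]
ee_rot: [3.141, 0.001, -0.281]
force: [0.4, -0.3, -0.1]
width: 0.0427
```

```bash
python3 - <<'E'
from h import *
go([.4394,-.2169,.10],-.279,1)
st=get_state();p=grab_frame('wrist');save(p,'w8.png')
st2=st
T=lambda x,y,z,yaw=-.279,c=(.499,-.234): np.array([c[0]+np.cos(yaw)*x-np.sin(yaw)*y,c[1]+np.sin(yaw)*x+np.cos(yaw)*y,z])
f=p['frame'][:,:,::-1].copy()
for a in np.linspace(0,2*np.pi,40):
    q=proj(p,T(-.062+.027*np.cos(a),.027*np.sin(a),.012),st); cv2.circle(f,(int(q[0]),int(q[1])),1,(0,0,255),-1)
for x in(-.095,.095):
  for y in (-.045,.045):
    q=proj(p,T(x,y,.012),st); cv2.circle(f,(int(q[0]),int(q[1])),3,(0,255,255),-1)
cv2.imwrite('pics/w8o.png',f)
p=grab_frame('top');save(p,'top8.png')
E
```

```text
turn z tool -0.0016
d tool mm [-0.1 -0.5 -0.3] per row [-0.06 -0.53 -0.26] rpy [ 3.1414e+00  9.0000e-04 -2.8060e-01] pos [ 0.4393 -0.2174  0.0997] t 12.575
```

View pics/w8o.png

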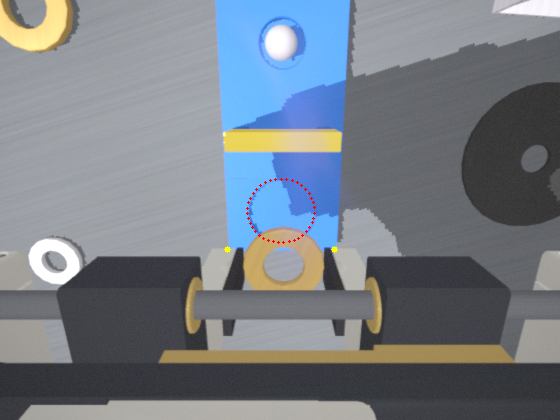

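```bash
python3 - <<'E'
from h import *
f=cv2.imread('pics/w8.png'); g=cv2.imread('pics/w8o.png')
a=f[110:260,200:370]; b=g[110:260,200:370]
def enh(a): 
    return cv2.convertScaleAbs(a,alpha=1.6,beta=0)
cv2.imwrite('pics/w8z.png',np.vstack([cv2.resize(np.hstack([enh(a),b]),None,fx=2.3,fy=4,interpolation=cv2.INTER_CUBIC)]))
import pickle
E
```

```text
(no output)
```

View pics/w8z.png

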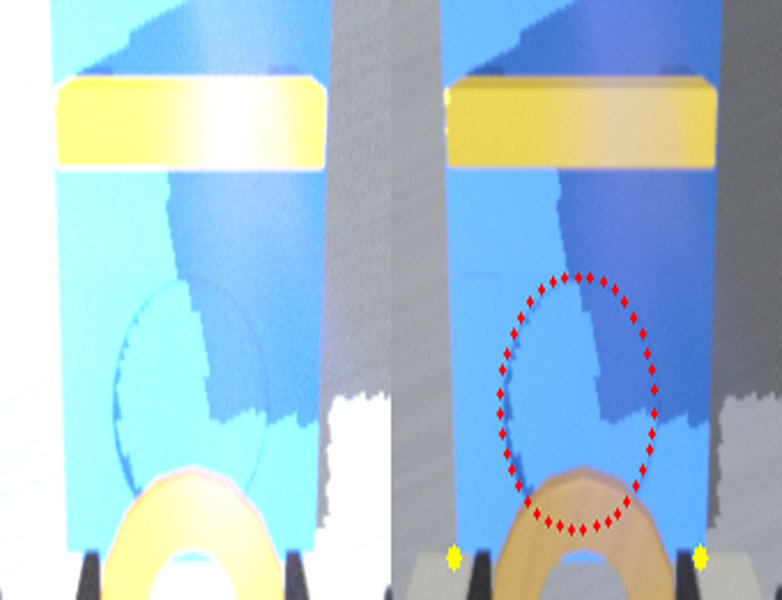

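```bash
python3 - <<'E'
from h import *
st=get_state();p=grab_frame('wrist')
hsv=cv2.cvtColor(p['frame'],cv2.COLOR_RGB2HSV)
m=cv2.inRange(hsv,(100,150,60),(125,255,255))
L=[];R=[]
for r in list(range(5,120,5))+list(range(165,235,5)):
    c=np.where(m[r,200:370])[0]+200
    if len(c)>60:
        a=ray(p,(c.min()-.5,r),.012,st);b=ray(p,(c.max()+.5,r),.012,st); L.append(a[:2]);R.append(b[:2])
L=np.array(L);R=np.array(R)
for nm,E in(('L',L),('R',R)):
    v=cv2.fitLine((E*1000).astype(np.float32),cv2.DIST_HUBER,0,.01,.01).ravel(); print(nm,v, np.degrees(np.arctan2(v[1],v[0])))
M=(L+R)/2; print(np.round(M[::5]*1000,1),'width',np.round(np.linalg.norm(L-R,axis=1)*1000,1))
v=cv2.fitLine((M*1000).astype(np.float32),cv2.DIST_HUBER,0,.01,.01).ravel()
print('mid',v,np.arctan2(v[1],v[0])); n=np.array([-v[1],v[0]])
print('offset of TCP/nominal centre perpendicular', (np.array([499,-234])-v[2:])@n, (np.array(st['eef_pos'][:2])*1000-v[2:])@n)
# bar: top face
y=cv2.inRange(hsv,(20,120,120),(35,255,255)); y[:, :200]=0;y[:,370:]=0;y[:100]=0;y[170:]=0
ys,xs=np.where(y); print('bar rows',ys.min(),ys.max(),'cols',xs.min(),xs.max())
for r in(ys.min(),ys.max()): print(np.round(ray(p,(282,r),.066,st)*1000,1),np.round(ray(p,(282,r),.04,st)*1000,1))
for c in(xs.min(),xs.max()): print(np.round(ray(p,(c,135),.066,st)*1000,1))
for r in recognise(p,'washer_pocket')[:2]+recognise(p,'tray_bar')[:2]+recognise(p,'ball_pocket')[:2]+recognise(p,'ball_center')[:1]: print(r)
# washer
print(np.round(ray(p,(283.5,264.5),.106,st)*1000,1), st['eef_pos'])
E
```

```text
L [ 9.8546708e-01 -1.6986653e-01  5.2455536e+02 -2.0444920e+02] -9.780059
R [ 9.6068180e-01 -2.7765185e-01  4.7927475e+02 -2.7586508e+02] -16.120108
[[ 580.6 -258.8]
 [ 458.1 -234.9]
 [ 439.5 -224.8]] width [89.  88.6 89.  88.  87.  67.  65.  68.5 73.6 72.3 76.7 73.  76.6 79.5]
mid [ 9.7440535e-01 -2.2479820e-01  5.0308783e+02 -2.4112733e+02] -0.22673593
offset of TCP/nominal centre perpendicular 6.025976204248764 9.834277352694317
bar rows 131 152 cols 227 342
[ 505.  -235.5   66. ] [ 503.3 -234.9   40. ]
[ 493.2 -232.1   66. ] [ 490.  -231.1   40. ]
[ 511.7 -203.7   66. ]
[ 493.1 -268.9   66. ]
{'pixel': [285.0, 117.2], 'conf': 0.94}
{'pixel': [282.9, 112.5], 'conf': 0.92}
{'pixel': [286.8, 114.8], 'conf': 0.7}
{'pixel': [526.4, 8.6], 'conf': 0.29}
{'pixel': [283.5, 39.3], 'conf': 0.92}
[ 441.1 -218.2  106. ] [ 0.4402761  -0.21654389  0.09996196]
```

The pocket rim is faintly visible, centred at column ~283.5, which is about 2 mm to the right of my overlay. I'll correct by (-1.5, +1.2) mm and go down partway.

step_arm(commands="-1.5 1.2 10 0 0 0; 0 0 20 0 0 0; 0 0 20 0 0 0; 0 0 10 0 0 0; 0 0 5 0 0 0; 0 0 0 0 0 0")

```text
t: 13.68
eef_pos: [0.4385, -0.2174, 0.0351]
ee_rot: [3.141, 0.0, -0.279]
force: [-0.1, 0.3, -1.5]
width: 0.0425
```

```bash
python3 - <<'E'
from h import *
st=get_state();p=grab_frame('wrist');save(p,'w9.png'); print(st['eef_pos'],st['ee_rot'],st['force'],st['width'])
a=p['frame'][100:340,180:390,::-1]
cv2.imwrite('pics/w9z.png',cv2.resize(cv2.convertScaleAbs(a,alpha=1.4),None,fx=2.5,fy=2.5,interpolation=cv2.INTER_CUBIC))
E
```

```text
[ 0.43848088 -0.21735685  0.0350938 ] [ 3.14146733e+00  2.54079394e-04 -2.78605130e-01] [-0.1125937   0.26688993 -1.48171531] 0.04250624741722915
```

View pics/w9z.png

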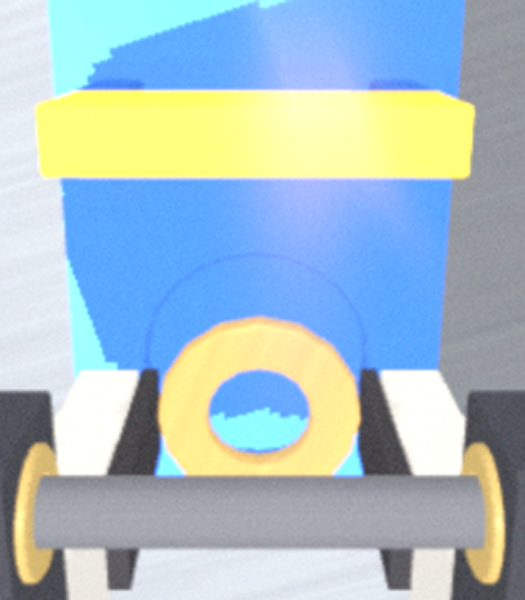

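step_arm(commands="0 -0.5 10 0 0 0; 0 0 8 0 0 0; 0 0 3 0 0 0; 0 0 1 0 0 0; 0 0 0 0 0 0")

```text
t: 14.35
eef_pos: [0.4386, -0.2169, 0.0131]
ee_rot: [3.142, 0.0, -0.279]
force: [-0.4, 0.3, -1.6]
width: 0.0429
```

```bash
python3 - <<'E'
from h import *
st=get_state();p=grab_frame('wrist');save(p,'w10.png'); print(st['eef_pos'],st['ee_rot'],st['force'],st['width'])
a=p['frame'][130:340,170:400,::-1]
cv2.imwrite('pics/w10z.png',cv2.resize(cv2.convertScaleAbs(a,alpha=1.4),None,fx=2.8,fy=2.8,interpolation=cv2.INTER_CUBIC))
E
```

```text
[ 0.43861774 -0.21691742  0.01314844] [ 3.14152432e+00  8.03823330e-05 -2.78707039e-01] [-0.37917915  0.26865528 -1.55560804] 0.04290994524697362
```

View pics/w10z.png

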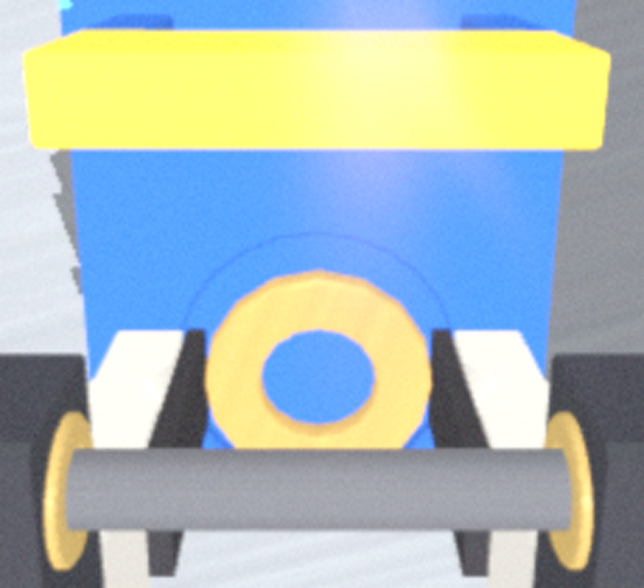

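Washer and pocket are concentric within about 1 mm. I'll lower 2 mm so the washer's edge is below the rim, then release.

step_arm(commands="0 0 1 0 0 0; 0 0 1 0 0 0; 0 0 0 0 0 0")

```text
t: 14.78
eef_pos: [0.4385, -0.2169, 0.0111]
ee_rot: [-3.142, 0.0, -0.279]
force: [-0.1, -0.5, -0.8]
width: 0.0425
```

step_arm(commands="0 0 0 0 0 0; 0 0 0 0 0 0; 0 0 0 0 0 0", jaw=54)

```text
t: 15.15
eef_pos: [0.4386, -0.2169, 0.0112]
ee_rot: [-3.142, -0.0, -0.279]
force: [0.0, 0.0, 0.5]
width: 0.0536
```

```bash
python3 - <<'E'
from h import *
st=get_state();p=grab_frame('wrist');save(p,'w11.png'); print(st['eef_pos'],st['ee_rot'],st['force'],st['width'])
a=p['frame'][130:340,170:400,::-1]
cv2.imwrite('pics/w11z.png',cv2.resize(cv2.convertScaleAbs(a,alpha=1.4),None,fx=2.8,fy=2.8,interpolation=cv2.INTER_CUBIC))
E
```

```text
[ 0.43861496 -0.2169097   0.0112184 ] [-3.14159026e+00 -8.10184871e-05 -2.78818274e-01] [0.04997219 0.02633189 0.49202375] 0.05357850191768386
```

View pics/w11z.png

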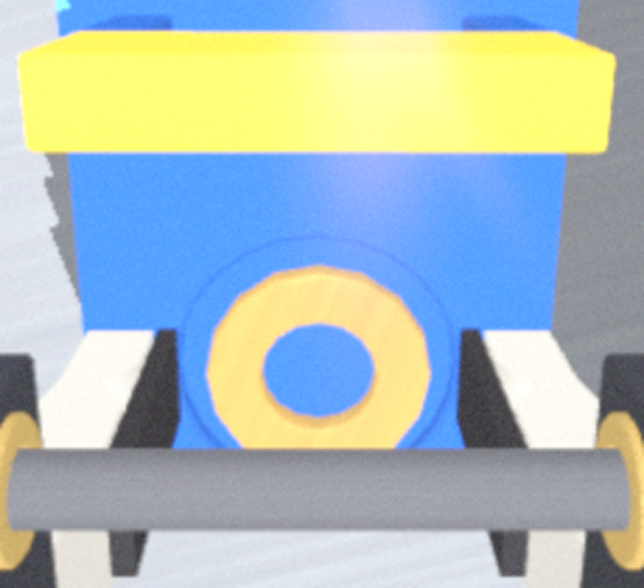

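The washer has dropped into the pocket. I'll lift clear, then turn to straddle the bar.

step_arm(commands="0 0 -5 0 0 0; 0 0 -20 0 0 0; 0 0 -35 0 0 0; 0 0 -35 0 0 0; 0 0 -25 0 0 0; 0 0 -10 0 0 0; 0 0 0 0 0 0")

```text
t: 16.08
eef_pos: [0.4387, -0.2168, 0.1415]
ee_rot: [-3.141, -0.001, -0.279]
force: [-0.1, 0.4, -0.5]
width: 0.0541
```

```bash
python3 - <<'E'
from h import *
st=get_state();p=grab_frame('wrist');save(p,'w12.png'); print(st['eef_pos'],st['ee_rot'],st['t'])
a=p['frame'][0:340,150:420,::-1]
cv2.imwrite('pics/w12z.png',cv2.resize(cv2.convertScaleAbs(a,alpha=1.3),None,fx=1.7,fy=1.7,interpolation=cv2.INTER_CUBIC))
go([.4985,-.2358,.14],-1.85,1)
E
```

```text
[ 0.4387223  -0.21684738  0.14147428] [-3.14118906e+00 -1.07523781e-03 -2.78939180e-01] 16.075
turn z tool 1.571
d tool mm [  1.7 -63.2   0.7] per row [  1.67 -63.18   0.68] rpy [-3.1414e+00  4.0000e-04 -2.7900e-01] pos [ 0.4382 -0.2168  0.1407] t 16.125
```

View pics/w12z.png

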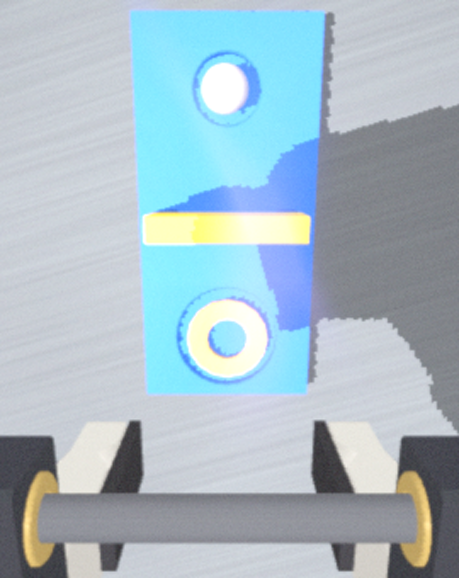

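The washer lies in the pocket and the whole tray is visible. I'll fit the tray pose from its outline in this picture.

```bash
python3 - <<'E'
from h import *
st=get_state();p=grab_frame('wrist')
hsv=cv2.cvtColor(p['frame'],cv2.COLOR_RGB2HSV)
m=cv2.inRange(hsv,(95,110,60),(128,255,255)); y=cv2.inRange(hsv,(18,110,100),(35,255,255)); 
k,l,s,c=cv2.connectedComponentsWithStats(m); i=1+np.argmax(s[1:,4])
pts=np.argwhere(l==i)[:,::-1]; W=np.array([ray(p,q,.012,st)[:2] for q in pts])*1000
hull=cv2.convexHull(W.astype(np.float32)); r=cv2.minAreaRect(hull); print('tray',r, s[i])
# bar
k,l,s,c=cv2.connectedComponentsWithStats(y)
for i in range(1,k):
    if s[i][4]>300 and c[i][1]<260:
        for z in(.066,.053,.012+.002):
            pts=np.argwhere(l==i)[:,::-1]; W=np.array([ray(p,q,z,st)[:2] for q in pts])*1000
            r=cv2.minAreaRect(W.astype(np.float32)); print(s[i],z,[np.round(t,1) for t in r])
E
```

```text
tray ((498.32879638671875, -235.0675811767578), (90.58833312988281, 189.0335693359375), 73.98172760009766) [  226     5   115   226 19175]
[ 27   0  44  43 832] 0.066 [array([ 608.7, -108.3]), array([23.6, 24.9]), np.float64(77.9)]
[ 27   0  44  43 832] 0.053 [array([ 613.8, -101. ]), array([24.9, 26.2]), np.float64(77.9)]
[ 27   0  44  43 832] 0.014 [array([629.2, -79.1]), array([28.8, 30.4]), np.float64(77.9)]
[ 66   0  38  58 699] 0.066 [array([ 596.8, -129.5]), array([20.6, 38.8]), np.float64(55.4)]
[ 66   0  38  58 699] 0.053 [array([ 601.2, -123.3]), array([21.7, 40.9]), np.float64(55.4)]
[ 66   0  38  58 699] 0.014 [array([ 614.7, -105. ]), array([25.1, 47.4]), np.float64(55.4)]
[237 124  43  18 374] 0.066 [array([ 503.8, -218.1]), array([29.9, 11.5]), np.float64(72.3)]
[237 124  43  18 374] 0.053 [array([ 503.2, -216.9]), array([31.5, 12.1]), np.float64(72.3)]
[237 124  43  18 374] 0.014 [array([ 501.2, -213.2]), array([36.5, 14. ]), np.float64(72.3)]
```

step_arm(commands="0 0 0 0 0 0.1746; 0 0 0 0 0 0.1746; 0 0 0 0 0 0.1746; 0 0 0 0 0 0.1746; 0 0 0 0 0 0.1746; 0 0 0 0 0 0.1746; 0 0 0 0 0 0.1746; 0 0 0 0 0 0.1746", jaw=40)

```text
t: 17.18
eef_pos: [0.4378, -0.2168, 0.1397]
ee_rot: [3.139, 0.0, -1.682]
force: [0.1, -0.1, -0.7]
width: 0.0401
```

step_arm(commands="0 0 0 0 0 0.1746; 0 -10 0 0 0 0; 0 -22 0 0 0 0; 0 -20 0 0 0 0; 0 -10 0 0 0 0; 0 0 0 0 0 0")

```text
t: 17.92
eef_pos: [0.4983, -0.2341, 0.1403]
ee_rot: [3.14, -0.0, -1.849]
force: [-0.3, -0.1, 0.3]
width: 0.0402
```

```bash
python3 - <<'E'
from h import *
go([.4984,-.2353,.14],-1.8504,1)
st=get_state();p=grab_frame('wrist');save(p,'w13.png')
E
```

```text
turn z tool 0.0018
d tool mm [ 1.1 -0.5  0.3] per row [ 1.12 -0.45  0.31] rpy [ 3.1402e+00 -2.0000e-04 -1.8486e+00] pos [ 0.4983 -0.2341  0.1403] t 17.925
```

View pics/w13.png

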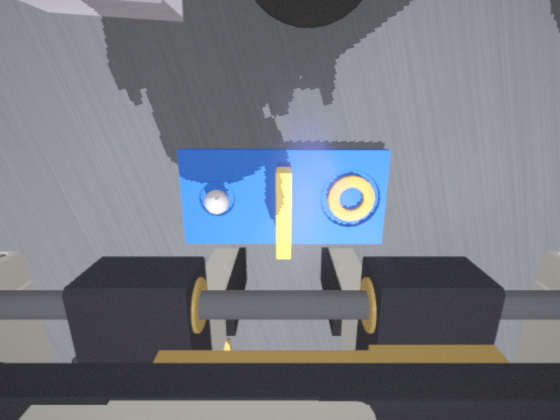

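Tool is square to the tray. The bar (284) is midway between the pads, and ball (216,202) and washer (352,199) sit in their pockets. Next I go down over the bar.

step_arm(commands="1 0 12 0 0 0; 0 0 25 0 0 0; 0 0 25 0 0 0; 0 0 18 0 0 0; 0 0 10 0 0 0; 0 0 5 0 0 0; 0 0 0 0 0 0")

```text
t: 18.85
eef_pos: [0.4979, -0.235, 0.0462]
ee_rot: [-3.142, -0.0, -1.85]
force: [-0.2, -0.8, 0.5]
width: 0.0398
```

```bash
python3 - <<'E'
from h import *
st=get_state();p=grab_frame('wrist');save(p,'w14.png');print(st['eef_pos'],st['force'],st['width'])
E
```

```text
[ 0.49787654 -0.23495654  0.04622377] [-0.24724034 -0.82683799  0.52894083] 0.03976505708792295
```

View pics/w14.png

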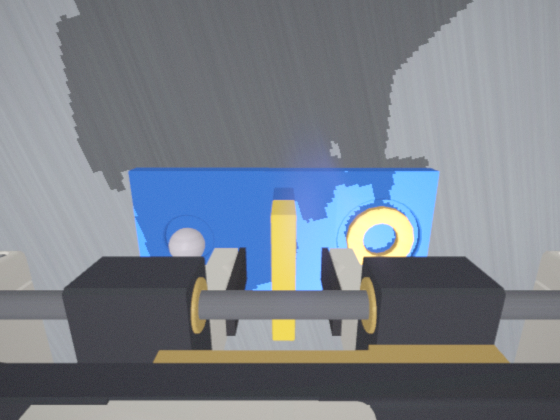

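step_arm(commands="0 0 3 0 0 0; 0 0 3 0 0 0; 0 0 0 0 0 0; 0 0 0 0 0 0; 0 0 0 0 0 0", jaw=18)

```text
t: 19.52
eef_pos: [0.498, -0.235, 0.0402]
ee_rot: [-3.141, 0.0, -1.85]
force: [-0.4, 0.8, -0.2]
width: 0.0179
```

step_arm(commands="0 0 0 0 0 0; 0 0 0 0 0 0; 0 0 0 0 0 0", jaw=14, grip_force=30)

```text
t: 19.9
eef_pos: [0.4979, -0.235, 0.0402]
ee_rot: [-3.142, 0.0, -1.85]
force: [-0.2, 0.1, -0.2]
width: 0.014
```

step_arm(commands="0 0 0 0 0 0; 0 0 0 0 0 0; 0 0 0 0 0 0; 0 0 0 0 0 0", jaw=6, grip_force=30)

```text
t: 20.4
eef_pos: [0.4979, -0.235, 0.0402]
ee_rot: [-3.142, -0.0, -1.85]
force: [0.2, -0.1, -0.6]
width: 0.0119
```

```bash
python3 - <<'E'
from h import *
st=get_state();p=grab_frame('wrist');save(p,'w15.png');print(st['eef_pos'],st['force'],st['width'])
E
```

```text
[ 0.49794433 -0.23497432  0.04019087] [ 0.21289213 -0.08601789 -0.58682717] 0.01190137311752763
```

View pics/w15.png

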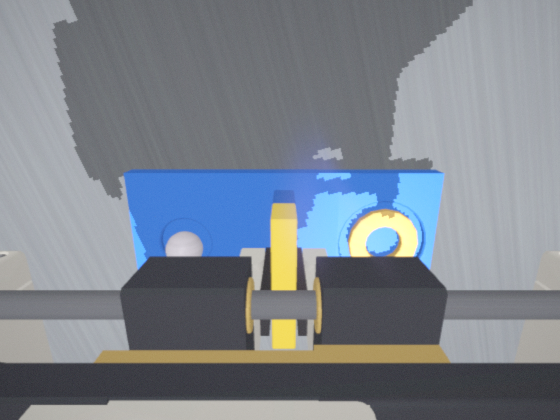

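The bar is gripped (11.9 mm), and ball and washer are in place. I lift gently.

step_arm(commands="0 0 -1 0 0 0; 0 0 -3 0 0 0; 0 0 -5 0 0 0; 0 0 -7 0 0 0; 0 0 -9 0 0 0; 0 0 -8 0 0 0; 0 0 -5 0 0 0; 0 0 -2 0 0 0", grip_force=40)

```text
t: 21.45
eef_pos: [0.498, -0.2349, 0.0806]
ee_rot: [-3.141, 0.0, -1.85]
force: [0.3, 1.4, -4.2]
width: 0.0118
```

```bash
python3 - <<'E'
from h import *
st=get_state();p=grab_frame('wrist');save(p,'w16.png');print(st['eef_pos'],st['force'],st['moment'],st['width'],st['t'])
E
```

```text
[ 0.49804734 -0.23494647  0.08063226] [ 0.27022163  1.40441108 -4.19683554] [ 0.0800503  -0.05651364 -0.01365676] 0.01176029848154594 21.45
```

View pics/w16.png

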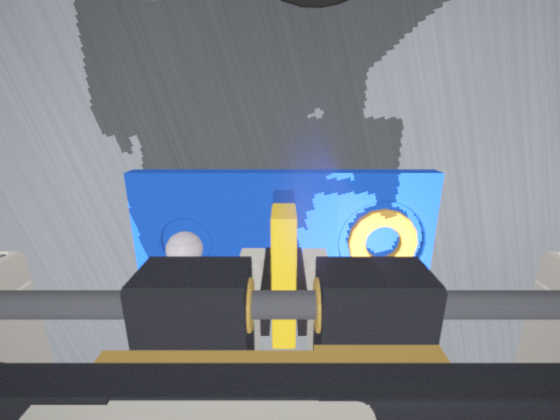

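Tray lifted level, nothing shifted. I continue up to 12 cm.

step_arm(commands="0 0 -3 0 0 0; 0 0 -8 0 0 0; 0 0 -13 0 0 0; 0 0 -16 0 0 0; 0 0 -16 0 0 0; 0 0 -13 0 0 0; 0 0 -8 0 0 0; 0 0 -3 0 0 0")

```text
t: 22.5
eef_pos: [0.498, -0.2349, 0.1607]
ee_rot: [-3.141, 0.0, -1.85]
force: [0.3, 0.3, -4.9]
width: 0.0118
```

```bash
python3 - <<'E'
from h import *
st=get_state();p=grab_frame('top');save(p,'top16.png')
hsv=cv2.cvtColor(p['frame'],cv2.COLOR_RGB2HSV)
m=cv2.inRange(hsv,(50,120,60),(75,255,255)); ys,xs=np.where(m)
W=np.array([ray(p,q,.003)[:2] for q in zip(xs,ys)])*1000; r=cv2.minAreaRect(W.astype(np.float32)); print(r)
go([r[0][0]/1000,r[0][1]/1000,.16],None,20)
E
```

```text
((517.5961303710938, 225.75216674804688), (159.70245361328125, 159.8936004638672), 79.92071533203125)
d tool mm [-448.3  108.2    0.7] per row [-22.41   5.41   0.03] rpy [-3.1412e+00  1.0000e-04 -1.8502e+00] pos [ 0.498  -0.235   0.1607] t 22.55
```

View pics/top16.png

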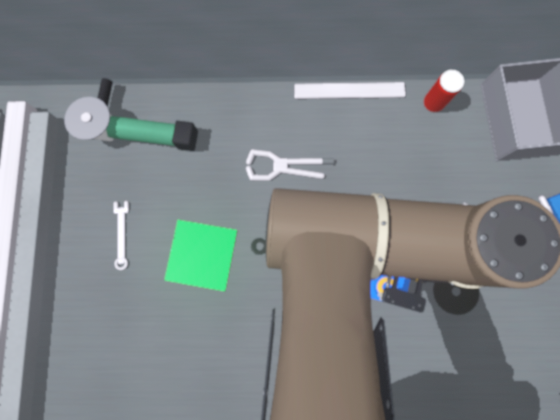

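step_arm(commands="-2 0.5 0 0 0 0; -5 1.2 0 0 0 0; -8 1.9 0 0 0 0; -11 2.7 0 0 0 0; -14 3.4 0 0 0 0; -16 3.9 0 0 0 0; -18 4.3 0 0 0 0; -19 4.6 0 0 0 0")

```text
t: 23.55
eef_pos: [0.502, -0.1379, 0.1603]
ee_rot: [-3.141, 0.0, -1.85]
force: [-0.2, 0.9, -4.8]
width: 0.012
```

step_arm(commands="-20 4.8 0 0 0 0; -20 4.8 0 0 0 0; -20 4.8 0 0 0 0; -20 4.8 0 0 0 0; -20 4.8 0 0 0 0; -20 4.8 0 0 0 0; -20 4.8 0 0 0 0; -20 4.8 0 0 0 0")

```text
t: 24.55
eef_pos: [0.5089, 0.0266, 0.1603]
ee_rot: [-3.141, 0.0, -1.85]
force: [-0.5, 0.1, -4.2]
width: 0.0117
```

step_arm(commands="-20 4.8 0 0 0 0; -20 4.8 0 0 0 0; -20 4.8 0 0 0 0; -19 4.6 0 0 0 0; -18 4.3 0 0 0 0; -16 3.9 0 0 0 0; -14 3.4 0 0 0 0; -12 2.9 0 0 0 0")

```text
t: 25.55
eef_pos: [0.5153, 0.1687, 0.1601]
ee_rot: [3.141, -0.0, -1.85]
force: [0.7, -0.7, -4.1]
width: 0.0118
```

step_arm(commands="-11 2.7 0 0 0 0; -10 2.4 0 0 0 0; -9 2.2 0 0 0 0; -8 1.9 0 0 0 0; -7 1.7 0 0 0 0; -5 1.2 0 0 0 0; -4 1 0 0 0 0; -2 0.5 0 0 0 0")

```text
t: 26.55
eef_pos: [0.5176, 0.2256, 0.1601]
ee_rot: [3.142, -0.0, -1.85]
force: [-1.0, 0.1, -4.6]
width: 0.0116
```

step_arm(commands="0 0 0 0 0 0; 0 0 0 0 0 0; 0 0 0 0 0 0; 0 0 0 0 0 0")

```text
t: 27.05
eef_pos: [0.5176, 0.2254, 0.1602]
ee_rot: [3.142, 0.0, -1.85]
force: [0.1, -0.2, -4.3]
width: 0.0116
```

```bash
python3 - <<'E'
from h import *
st=get_state();p=grab_frame('wrist');save(p,'w17.png');print(st['eef_pos'],st['ee_rot'],st['force'],st['moment'],st['width'],st['t'])
p=grab_frame('side');save(p,'side17.png')
p=grab_frame('top');save(p,'top17.png')
E
```

```text
[0.51762483 0.22535882 0.16017371] [ 3.14158160e+00  1.25581351e-05 -1.85035315e+00] [ 0.08314915 -0.21117858 -4.27729415] [ 0.02069711 -0.03875419  0.0252907 ] 0.011572934863929128 27.05
```

View pics/w17.png

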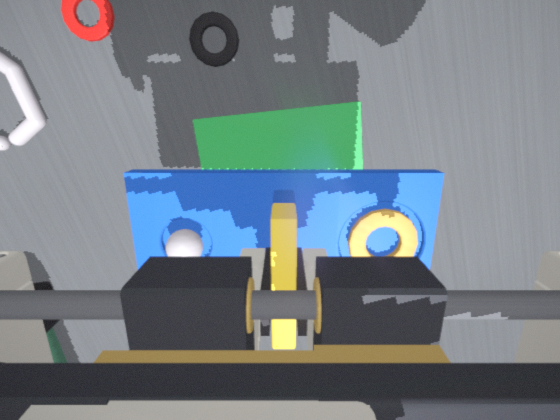

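View pics/side17.png

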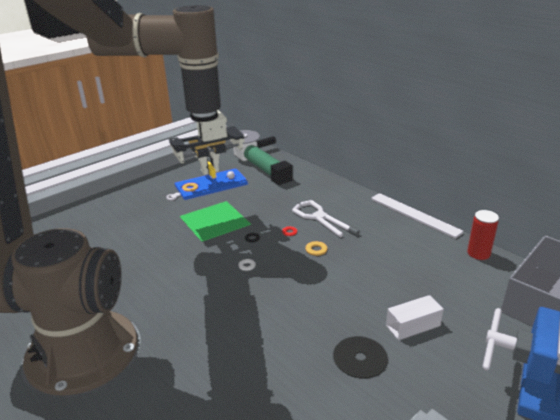

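View pics/top17.png

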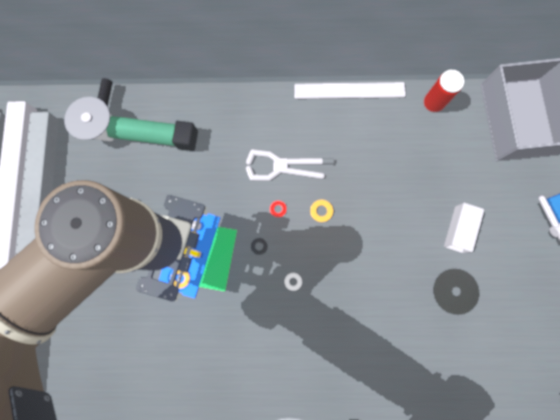

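The wrist view shows washer (383,241) and ball (184,245) in their pockets. In the side and top views the tray hangs level over the mat and the bystanders are unmoved. Handing in.

```bash
python3 - <<'E'
from h import *
print(job_done()); st=get_state(); print(st['t'],st['eef_pos'],st['force'],st['width'])
E
```

```text
the job is handed in; nothing more can be done
None
the job is handed in; nothing more can be done
```

The job is handed in at about 27 s of the 62 s. The tray is still in the gripper over the mat, and the system gave no verdict.

**What I did:**
- Gripped the smaller brass washer on the second try.
- Released it in the tray's empty pocket, gripped the yellow bar at 40 N and lifted the tray.
- Carried it level to the mat at no more than about 0.16 m/s.

**Last checks:**
- **Position:** the tool reads (0.518, 0.225) against a measured mat centre of (0.518, 0.226). It is level to within the sensor reading.
- **Height:** about 120 mm of air, worked out from how far the tray was lifted.
- **Grip:** the opening is 11.6 mm on the 12 mm bar, with a steady 4.3 N load.
- **Contents:** the wrist camera shows the washer in its pocket and the ball in its own.
- **Other things on the table:** they look unmoved in the top and side pictures; I did not measure their shifts.

**What disagreed or failed:**
- **Fingertip position:** the description puts the fingertips 25 mm ahead of the TCP. A touch on the table showed them about 2 mm behind it.
- **First grasp:** because of that, the first try closed on air above the washer without moving it. I used the measured value after that.
- **Finding the pocket:** the recognition networks placed the pocket and some washers wrongly, so I relied on the tray's outline and visible rim instead.

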